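# Offer up the guard hinge leaf for its pin

### The arm

A 6-joint arm with a two-finger parallel gripper is mounted at the origin on the work surface. World frame = base frame: x ahead of the robot, y to its left, z up, the work surface at z = 0. Lengths are in m, angles in rad, forces in N, time in s.
With the tool pointing down it reaches from about 0.35 to 0.925 m from the base axis. Payload 6.4 kg.
Tool frame: the origin (TCP) lies midway between the tips of the shut fingers; the grasp point (between the pads) lies 19 mm behind it; z points along the fingers, y is the line along which they close (so a half turn about z gives the same grasp; the last joint's range is limited). The gripper opens to 94 mm and grips with 3 to 60 N. Pads are 16 mm wide; open, the fingers measure 119 mm over their backs; the gripper's body (75 mm by 177 mm) begins 78 mm behind the grasp point.
Start: joints at [-1.326, 0.245, 1.558, -0, 1.339, -0.174], TCP at [0.264, -0.594, 0.205] pointing down, gripper open.
Joint ranges: [-3.13, 3.13], [-1.02, 2.26], [0.13, 2.54], [-0.95, 4.09], [0.21, 2.88], [-2.74, 2.74]. Speed limits (rad/s): [2.57, 2.57, 3.14, 3.14, 3.14, 3.14].

### API

Orientations are given as [roll, pitch, yaw] about the fixed x, y, z axes, in that order (R = Rz(yaw) Ry(pitch) Rx(roll)).
In Python, from rig import robot gives the robot as it stands.
- The arm moves only by the shell command python3 -m inch 'ROWS' [FORCE]. ROWS is JSON, a list of rows, each an object with "gripper": the opening, from -1 (shut) to 1 (fully open); "travel": the shift along the tool's x, y, z each as a share of 20 cm, from -1 to 1, a list of three; "dr": the turn, a rotation vector about the tool's x, y, z each as a share of 120 degrees, from -1 to 1, a list of three. A call has 1 to 10 rows; each row is the pose to reach, as a shift and turn from the pose commanded when the call began, along the tool's axes at that moment; what a row does not reach only later rows make up. A row lasts 1/12 s, in which the tool goes at most 41.7 mm and 7.16 degrees, less where a joint would pass 70% of its speed; a pose out of reach is approached as far as the arm can. A call with a number of a shift or a turn outside -1 to 1 is refused whole. A call with a gripper value outside its range is refused whole. The fingers move at their own pace and stop on an object; FORCE is the grip in N (left out, the last holds). Time passes only in rows, so rows that repeat a pose let the fingers close. It gives the time, the measured TCP pose, the force, the opening and the grip force at its end, in the units of the state.
- robot.read_state(): the state, without advancing time (a new reading comes with each control period).
- robot.capture(name): name is "scene" or "top" or "wrist"; returns a dict with "frame" (420x560x3 uint8, red, green, blue), "intrinsics" (3x3 intrinsics, pixels), "dist_coeffs" ([k1, k2, p1, p2, k3] as OpenCV has them; the pictures are not rectified), "view" (4x4, takes a point from world to camera coordinates). Camera axes: x right, y up, looking along -z (the intrinsics and any distortion apply to the point x, -y, -z); pixel columns grow to the right and rows downward; lengths in m; the calibration is good to about 2 mm. A picture is of the moment at which its call begins. There is no depth.
- robot.close_job(): hands the job in; it is judged then, once.
The state is a dict: "time_s": time; "joints": joint angles; "joint_velocities": joint speeds; "tau": joint torques, N m; "tool_pos": TCP position; "tool_rot": TCP orientation; "ft_force": force on the tool from outside, world axes, zero at the start; "torque": the same for the moment, N m; "grip_width": finger opening in m; "grip_force": force on a finger pad.
Only numpy, scipy, OpenCV 4.12 (cv2) and the standard library are available. Lean on these libraries where they do the work, as an engineer would, in place of code of your own. Each camera call takes 0.05 s, during which the arm holds its last target. There are 200 camera calls.

### The job

Pick the loose hinge leaf off the black mat by its yellow grip bar and bring its knuckle between the two knuckles of the blue jamb block, so that the three bores line up and the hinge pin could be slid through. Carry the leaf's weight in the gripper, not leaning it on the jamb, do not force it, and leave the pin block, coil bin and circuit board alone. Hold it steady there for three seconds and finish still holding it in line: a colleague will slip the pin in, so do not let go.

Things in the scene. Friction and masses are not known exactly. Their poses are not given: they have to be found in the camera images.
- leaf: Loose hinge leaf, about 0.3 kg, flat on the mat: steel plate 100 x 60 x 5 mm (x, y, z) with a yellow grip bar on its middle, 70 mm long along x, 16 mm wide along y, top 33 mm above the plate's underside; take the bar across its width from above. A tongue 26 mm wide at the +x end carries the knuckle. Origin: centre of the plate's underside, z up. Centre of mass about 10 mm towards the knuckle.
- leaf_bore (a point): Middle of the leaf's knuckle bore, 68 mm along +x and 12 mm above the leaf's origin. The knuckle is a tube along the leaf's y, 26 mm long, 24 mm outside and 14 mm bore diameter, its underside flush with the plate's.
- jamb: Fixed blue jamb block, 60 x 84 x 60 mm, on an upright post, at varying height. Its steel-clad front faces its own -x and carries two fixed knuckles (24 mm outside, 14 mm bore, each 20 mm long along y) with a 32 mm gap, open from front, above and below. Origin: centre of its underside, z up. The leaf fits with its x and y axes parallel to the jamb's, level, 3 mm to spare each side.
- jamb_bore (a point): Middle of the gap, on the bore axis of the jamb's two knuckles, which runs along the jamb's y. It lies 18 mm in front of the steel-clad face: 48 mm along -x and 40 mm above the jamb's origin, 100 to 140 mm above the table.
- post: The fixed aluminium post 40 x 40 mm through the middle of the jamb block, its top 160 mm above the table, on a dark foot plate 120 x 100 x 12 mm. Origin: centre of the foot's underside.
- mat: The fixed black rubber mat, 200 x 160 x 12 mm, on which the leaf lies at first. Origin: centre of its underside.
- pin_block: Bystander, loose: black block 60 x 60 x 30 mm with two headed steel hinge pins (8 mm thick) standing in it to 65 mm height. Origin: centre of its underside. Leave it alone.
- coil_bin: Bystander, loose: open blue bin 70 x 70 x 35 mm with small yellow coils. Origin: centre of its underside. Leave it alone.
- board: Bystander, loose: green circuit board 80 x 110 mm with yellow coils, 18 mm high in all. Origin: centre of its underside. Leave it alone.
Not all that is in view belongs to the job. Leave any pink or red look-alike of the leaf alone.

How it is judged:
By the outcome, as a careful person would: the job done as asked, in the order asked, and still so for the second after the job is handed in, while the arm keeps its last pose, push and grip.
It also fails if it takes over 43 s, if anything falls off the work surface, if the arm or the gripper's body presses on something with over 40 N, if the wrist force passes 120 N, or if a joint passes its speed limit or range.

## Working session

There is one attempt and no reset: what is moved stays moved. The work goes in short steps, Python scripts to look and compute and a shell command to move; the robot and the scene stay as the last step left them, time stands still between calls to the robot, and variables do not carry over. Pictures are saved under pics/ and viewed, at most 10 in all, crops included, and the job is handed in when it is done.

```bash
mkdir -p pics; ls; python3 - <<'E'
from rig import robot
import cv2,numpy as np,pickle
d={}
for n in("scene","top","wrist"):
    c=robot.capture(n);d[n]=c
    cv2.imwrite(f"pics/{n}0.png",c["frame"][:,:,::-1])
    print(n,np.round(c["intrinsics"],1).tolist(),c["dist_coeffs"],np.round(c["view"],3).tolist())
pickle.dump(d,open("cap0.pkl","wb"))
s=robot.read_state();print(s)
E
```

```text
pics
scene [[458.3, 0.0, 285.5], [0.0, 458.3, 208.1], [0.0, 0.0, 1.0]] [0.00380924 0.         0.         0.         0.        ] [[0.328, 0.945, -0.002, -0.159], [-0.767, 0.268, 0.583, 0.318], [0.551, -0.189, 0.812, -1.511], [0.0, 0.0, 0.0, 1.0]]
top [[526.6, 0.0, 269.2], [0.0, 526.6, 216.7], [0.0, 0.0, 1.0]] [-0.18648152  0.          0.          0.          0.        ] [[-0.023, -1.0, 0.005, 0.008], [0.983, -0.022, 0.183, -0.499], [-0.183, 0.009, 0.983, -1.363], [0.0, 0.0, 0.0, 1.0]]
wrist [[361.5, 0.0, 284.9], [0.0, 361.5, 203.2], [0.0, 0.0, 1.0]] [-0.03114101  0.          0.          0.          0.        ] [[0.406, -0.914, -0.001, -0.649], [0.884, 0.393, -0.252, 0.025], [0.231, 0.102, 0.968, -0.39], [0.0, 0.0, 0.0, 1.0]]
{'time_s': 0.15, 'joints': array([-1.32613246e+00,  2.45659158e-01,  1.55873173e+00, -2.47894365e-05,
        1.33868660e+00, -1.74110510e-01]), 'joint_velocities': array([-0.00086853, -0.0004902 , -0.00507096, -0.00051272, -0.00062385,
       -0.00052708]), 'tau': array([ 8.95565154e-04, -4.16266823e+01, -3.14981639e+01,  6.85450109e-02,
        3.15966806e-02, -8.49474304e-05]), 'tool_pos': array([ 0.26419616, -0.59338112,  0.20459618]), 'tool_rot': array([-3.14012609e+00, -2.33468886e-04,  4.18779923e-01]), 'ft_force': array([-0.43818543, -0.42723788, -0.70390697]), 'torque': array([-0.00326794,  0.0534002 ,  0.03256274]), 'grip_force': 0.0, 'grip_width': 0.09385226944508966}
```

View pics/scene0.png

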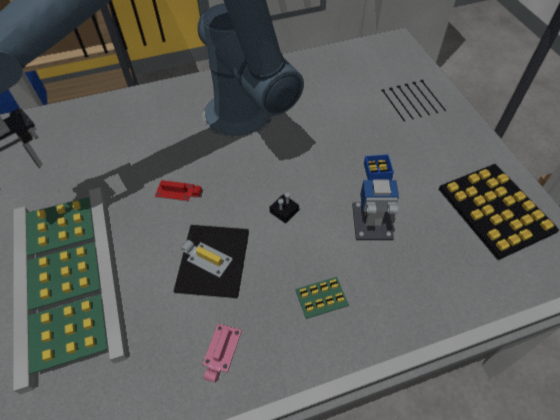

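View pics/top0.png

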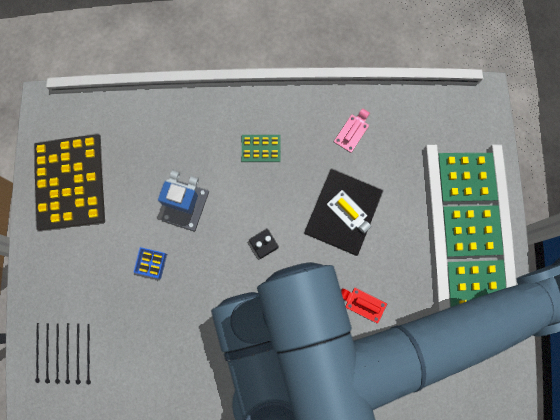

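Candidates for the leaf: grey plate with yellow bar on the black mat (scene 210,257; top 348,210), pink look-alike (scene 221,348; top 351,131), and red look-alike (scene 178,190; top 366,304). I choose the grey one on the mat. Its knuckle is at top (364,226). The jamb is at top (177,195), with its knuckles facing world +x. Next, one close crop sheet.

```bash
python3 - <<'E'
import cv2,numpy as np,pickle
d=pickle.load(open("cap0.pkl","rb"))
def crop(n,u,v,w=60,h=45,s=6.6):
    f=d[n]["frame"][v:v+h,u:u+w,::-1]
    return cv2.resize(f,(396,297),interpolation=cv2.INTER_CUBIC)
a=np.hstack([crop("scene",178,235),crop("top",322,187)])
b=np.hstack([crop("scene",350,172),crop("top",150,167)])
cv2.imwrite("pics/crops.png",np.vstack([a,b]))
E
```

```text
(no output)
```

View pics/crops.png

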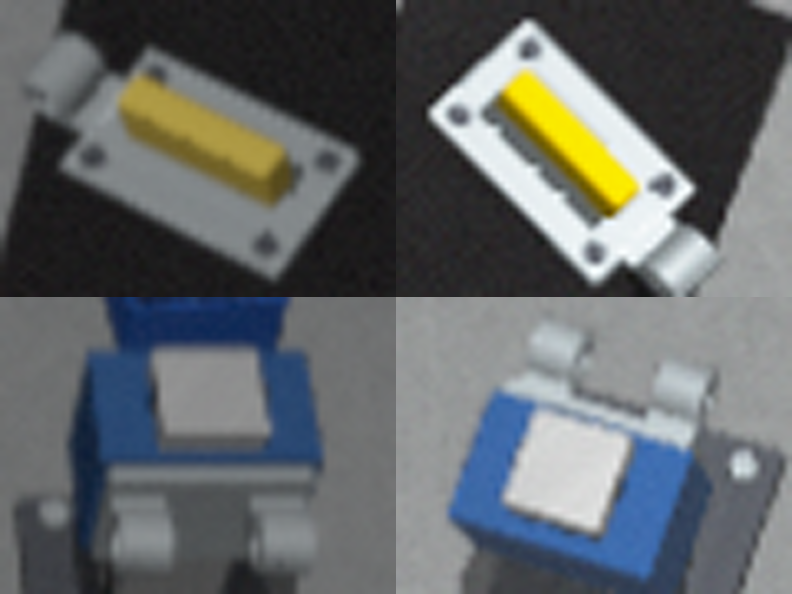

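```bash
cat >util.py <<'E'
import numpy as np,cv2
from scipy.optimize import least_squares
from scipy.spatial.transform import Rotation as R
F=np.diag([1,-1,-1.])
def proj(c,P):
    V=np.array(c["view"]);P=np.atleast_2d(P)
    Rv=F@V[:3,:3];t=F@V[:3,3]
    return cv2.projectPoints(P.astype(float),cv2.Rodrigues(Rv)[0],t,np.array(c["intrinsics"],float),np.array(c["dist_coeffs"],float))[0][:,0]
def place(p,L):  # p=x,y,z,yaw
    return np.atleast_2d(L)@R.from_euler("z",p[3]).as_matrix().T+p[:3]
def fit(obs,p0,fixz=None):
    # obs: list of (cap, local pts, pixels)
    def res(p):
        if fixz is not None: p=np.array([p[0],p[1],fixz,p[3]])
        return np.concatenate([(proj(c,place(p,L))-np.array(px)).ravel() for c,L,px in obs])
    s=least_squares(res,p0,loss="soft_l1",x_scale=[.01,.01,.01,.1])
    return s.x,res(s.x).reshape(-1,2)
E
cat > m0.py <<'E'
from util import *
import pickle
d=pickle.load(open("cap0.pkl","rb"))
def px(o,c0,l):return [((u-c0[0]+.5)/6.6-.5+o[0],(v-c0[1]+.5)/6.6-.5+o[1]) for u,v in l]
pl=np.array([[50,-30,5],[50,30,5],[-50,-30,5],[-50,30,5]])/1e3
bar=np.array([[35,8,33],[35,-8,33],[-35,8,33],[-35,-8,33]])/1e3
L=np.vstack([pl,bar])
S=px((178,235),(0,0),[(150,47),(62,168),(360,157),(275,276),(120,103),(142,75),(272,178),(295,150)])
T=px((322,187),(396,0),[(598,280),(693,187),(430,110),(530,18),(637,187),(610,215),(525,70),(500,92)])
leaf,r=fit([(d["scene"],L,S),(d["top"],L,T)],[.5,-.15,.01,-2.3])
print("leaf",leaf.round(4),"\n",r.round(1).tolist())
J=np.array([[-30,42,60],[-30,-42,60],[30,42,60],[30,-42,60],[-48,26,40],[-48,-26,40]])/1e3
S=px((350,172),(0,297),[(107,465),(322,465),(92,350),(305,350),(142,540),(285,540)])
T=px((150,167),(396,297),[(697,445),(505,383),(645,578),(450,515),(685,390),(560,348)])
jamb,r=fit([(d["scene"],J,S),(d["top"],J,T)],[.5,.2,.08,3.0])
print("jamb",jamb.round(4),"\n",r.round(1).tolist())
Pp=np.array([[-20,20,0],[-20,-20,0],[20,20,0],[20,-20,0]])/1e3
S=px((350,172),(0,297),[(158,438),(270,436),(151,349),(261,348)])
T=px((150,167),(396,297),[(635,440),(540,410),(605,535),(503,500)])
post,r=fit([(d["scene"],Pp,S),(d["top"],Pp,T)],[.5,.2,.16,3.0])
print("post",post.round(4),"\n",r.round(1).tolist())
print("jbore",place(jamb,[-.048,0,.04]),"lbore",place(leaf,[.068,0,.012]))
w=d["wrist"]["view"];c=-w[:3,:3].T@w[:3,3]
Rt=R.from_euler("xyz",[-3.14012609e+00, -2.33468886e-04,  4.18779923e-01]).as_matrix()
print("cam in tool",Rt.T@(c-[0.26419616,-0.59338112,0.20459618]),"\n",(Rt.T@w[:3,:3].T).round(3))
E
python3 m0.py
```

```text
leaf [ 0.5202 -0.2165  0.0093 -2.4124] 
 [[0.4, 0.5], [0.0, -0.3], [0.6, 0.0], [0.4, 0.5], [-0.7, -0.1], [-0.3, -0.6], [-0.6, 0.4], [-0.5, -0.3], [-0.8, 0.9], [0.1, 0.3], [-0.6, 0.6], [-0.4, 0.1], [1.0, -0.1], [0.9, -0.4], [-0.1, -0.9], [-0.5, -0.3]]
jamb [0.5436 0.2302 0.0885 2.8021] 
 [[-0.7, 0.7], [1.3, 0.8], [-0.7, -0.9], [0.5, -0.9], [0.1, 0.2], [-0.3, 0.2], [0.7, -1.3], [-1.1, -1.8], [0.6, 0.8], [-1.0, 0.2], [0.1, 0.6], [0.2, 0.9]]
post [0.5437 0.2296 0.1571 2.7929] 
 [[0.4, -0.6], [-0.0, -0.1], [-0.1, 0.2], [-0.6, 0.5], [0.4, -0.2], [-0.0, -0.6], [-0.6, 0.2], [-0.0, 0.5]]
jbore [[0.58888871 0.21420988 0.12845372]] lbore [[ 0.46950106 -0.26179112  0.0213457 ]]
cam in tool [ 0.07360642 -0.0002205  -0.17815466] 
 [[-0.001  0.968  0.252]
 [ 1.     0.001 -0.001]
 [-0.001  0.252 -0.968]]
```

```bash
cat >go.py <<'E'
import sys
from util import *
from rig import robot
def goto(x,y,z,yaw):
    s=robot.read_state();Rt=R.from_euler("xyz",s["tool_rot"])
    t=Rt.inv().apply(np.array([x,y,z])-s["tool_pos"])/.2
    dr=(Rt.inv()*R.from_euler("xyz",[np.pi,0,yaw])).as_rotvec()/np.radians(120)
    print("t",round(s["time_s"],2),"pos",s["tool_pos"].round(4),"rot",s["tool_rot"].round(4),"F",np.round(s["ft_force"],1),"travel",t.round(3),"dr",dr.round(3))
if __name__=="__main__": goto(*map(float,sys.argv[1:5]))
E
R1='{"gripper":1,"travel":[0.95,-0.6,0],"dr":[0,0,0]}'
python3 -m inch '[{"gripper":1,"travel":[0.95,-0.6,0],"dr":[0,0,0]},{"gripper":1,"travel":[0.95,-0.6,0],"dr":[0,0,0]},{"gripper":1,"travel":[0.95,-0.6,0],"dr":[0,0,0]},{"gripper":1,"travel":[0.95,-0.6,0],"dr":[0,0,0]},{"gripper":1,"travel":[0.95,-0.6,0],"dr":[0,0,0]},{"gripper":1,"travel":[0.95,-0.6,0],"dr":[0,0,0]},{"gripper":1,"travel":[0.95,-0.6,0],"dr":[0,0,0]}]'
python3 go.py 0.5127 -0.2232 0.13 0.729
```

```text
time_s: 0.73
tool_pos: [0.3908, -0.4037, 0.2052]
tool_rot: [-3.141, -0.0, 0.423]
ft_force: [0.0, -1.7, -0.6]
grip_width: 0.0942
grip_force: 0.0
t 0.73 pos [ 0.3908 -0.4037  0.2052] rot [-3.1406e+00 -4.0000e-04  4.2340e-01] F [ 0.  -1.7 -0.6] travel [ 0.926 -0.572  0.377] dr [-0.    -0.    -0.146]
```

```bash

python3 -m inch '[{"gripper":1,"travel":[0.93,-0.57,0.375],"dr":[0,0,-0.146]},{"gripper":1,"travel":[0.93,-0.57,0.375],"dr":[0,0,-0.146]},{"gripper":1,"travel":[0.93,-0.57,0.375],"dr":[0,0,-0.146]},{"gripper":1,"travel":[0.93,-0.57,0.375],"dr":[0,0,-0.146]},{"gripper":1,"travel":[0.93,-0.57,0.375],"dr":[0,0,-0.146]},{"gripper":1,"travel":[0.93,-0.57,0.375],"dr":[0,0,-0.146]},{"gripper":1,"travel":[0.93,-0.57,0.375],"dr":[0,0,-0.146]},{"gripper":1,"travel":[0.93,-0.57,0.375],"dr":[0,0,-0.146]}]'
python3 - <<'E'
from rig import robot
import cv2,pickle
c=robot.capture("wrist");pickle.dump(c,open("w1.pkl","wb"))
cv2.imwrite("pics/w1.png",cv2.resize(c["frame"][:,:,::-1],(800,600),interpolation=cv2.INTER_CUBIC))
E
python3 go.py 0.5127 -0.2232 0.021 0.729
```

```text
time_s: 1.4
tool_pos: [0.5125, -0.2272, 0.1298]
tool_rot: [-3.14, 0.001, 0.726]
ft_force: [-0.3, -0.4, 0.4]
grip_width: 0.0941
grip_force: 0.0
t 1.45 pos [ 0.5125 -0.2282  0.1305] rot [3.1414e+00 6.0000e-04 7.2430e-01] F [0.3 0.3 0.4] travel [ 0.018 -0.018  0.548] dr [ 0.     0.    -0.002]
```

View pics/w1.png

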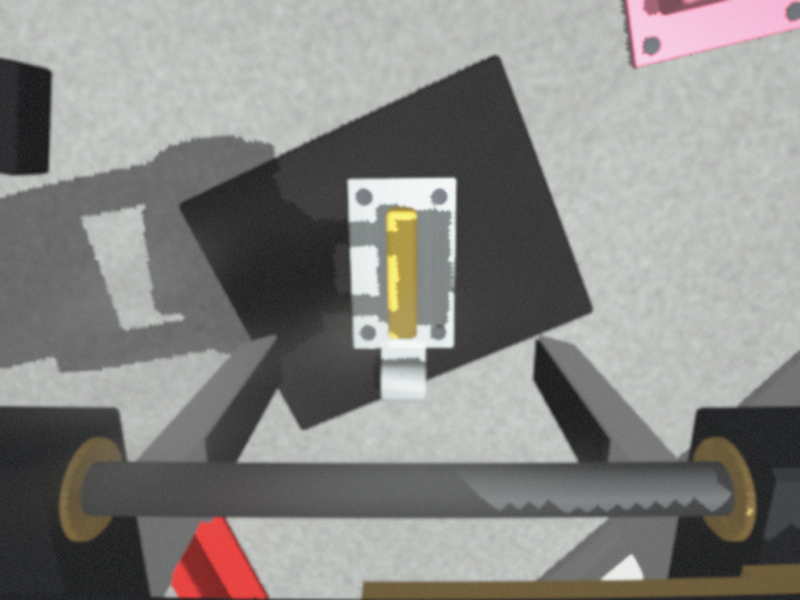

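The wrist view confirms the grey/yellow leaf: plate corners (347,179), (456,178), (453,346), (355,348), bar at (402,273), knuckle at (403,375) in the 800-px picture. The fingers straddle it cleanly. Next, refine the fit.

```bash
cat > m1.py <<'E'
from util import *
import pickle
exec(open("m0.py").read().split("J=np")[0])
w=pickle.load(open("w1.pkl","rb"))
W=[((u+.5)/800*560-.5,(v+.5)/800*560-.5) for u,v in [(355,348),(453,346),(347,179),(456,178),(416,338),(389,338),(416,210),(387,210)]]
L[[0,1]]=L[[0,1]]  # order: (50,-30),(50,30),(-50,-30),(-50,30),bar(35,8),(35,-8),(-35,8),(-35,-8)
LW=L.copy()
for z in (None,.012):
    p,r=fit([(w,LW,W)],leaf,z);print("wrist",z,p.round(4),r.round(1).tolist())
p,r=fit([(w,LW,W),(d["scene"],L,S),(d["top"],L,T)],leaf);print("all",p.round(4))
E
python3 m1.py
```

```text
leaf [ 0.5202 -0.2165  0.0093 -2.4124] 
 [[0.4, 0.5], [0.0, -0.3], [0.6, 0.0], [0.4, 0.5], [-0.7, -0.1], [-0.3, -0.6], [-0.6, 0.4], [-0.5, -0.3], [-0.8, 0.9], [0.1, 0.3], [-0.6, 0.6], [-0.4, 0.1], [1.0, -0.1], [0.9, -0.4], [-0.1, -0.9], [-0.5, -0.3]]
wrist None [ 0.5193 -0.2177  0.0078 -2.4056] [[-0.4, -1.0], [0.0, -0.3], [0.7, -0.1], [-0.6, -0.3], [1.2, 0.4], [-0.4, 0.6], [0.6, 0.1], [-0.9, 0.3]]
wrist 0.012 [ 0.5199 -0.2172 -0.0074 -2.4052] [[-0.8, -0.0], [0.5, 0.6], [0.1, -0.9], [-0.1, -1.0], [1.3, 1.3], [-0.5, 1.5], [0.7, -0.4], [-1.1, -0.1]]
all [ 0.5195 -0.2175  0.0086 -2.4065]
```

```bash
python3 go.py 0.5121 -0.2242 0.021 0.735

```

```text
t 1.45 pos [ 0.5125 -0.2282  0.1305] rot [3.1414e+00 6.0000e-04 7.2430e-01] F [0.3 0.3 0.4] travel [ 0.012 -0.016  0.548] dr [ 0.     0.    -0.005]
```

```bash
python3 -m inch '[{"gripper":1,"travel":[0.012,-0.01,0.2],"dr":[0,0,-0.005]},{"gripper":1,"travel":[0.012,-0.01,0.35],"dr":[0,0,-0.005]},{"gripper":1,"travel":[0.012,-0.01,0.45],"dr":[0,0,-0.005]},{"gripper":1,"travel":[0.012,-0.01,0.45],"dr":[0,0,-0.005]},{"gripper":1,"travel":[0.012,-0.01,0.45],"dr":[0,0,-0.005]},{"gripper":1,"travel":[0.012,-0.01,0.45],"dr":[0,0,-0.005]}]'
python3 go.py 0.5121 -0.2242 0.021 0.735

```

```text
time_s: 1.95
tool_pos: [0.514, -0.2261, 0.0425]
tool_rot: [3.138, -0.001, 0.733]
ft_force: [1.3, 0.1, 0.6]
grip_width: 0.0938
grip_force: 0.0
t 1.95 pos [ 0.514  -0.2261  0.0425] rot [ 3.1383e+00 -6.0000e-04  7.3340e-01] F [1.3 0.1 0.6] travel [-0.001 -0.014  0.107] dr [ 0.002 -0.    -0.001]
```

```bash
python3 -m inch '[{"gripper":1,"travel":[0,-0.013,0.107],"dr":[0,0,0]},{"gripper":1,"travel":[0,-0.013,0.107],"dr":[0,0,0]},{"gripper":1,"travel":[0,-0.013,0.107],"dr":[0,0,0]},{"gripper":1,"travel":[0,-0.013,0.107],"dr":[0,0,0]}]'
python3 go.py 0.5121 -0.2242 0.021 0.735
python3 -m inch '[{"gripper":0,"travel":[0,0,0],"dr":[0,0,0]},{"gripper":-0.3,"travel":[0,0,0],"dr":[0,0,0]},{"gripper":-0.5,"travel":[0,0,0],"dr":[0,0,0]},{"gripper":-0.6,"travel":[0,0,0],"dr":[0,0,0]},{"gripper":-0.7,"travel":[0,0,0],"dr":[0,0,0]},{"gripper":-1,"travel":[0,0,0],"dr":[0,0,0]},{"gripper":-1,"travel":[0,0,0],"dr":[0,0,0]},{"gripper":-1,"travel":[0,0,0],"dr":[0,0,0]},{"gripper":-1,"travel":[0,0,0],"dr":[0,0,0]}]' 35
python3 go.py 0.5121 -0.2242 0.021 0.735
```

```text
time_s: 2.28
tool_pos: [0.5123, -0.223, 0.0208]
tool_rot: [3.139, -0.001, 0.735]
ft_force: [-0.0, 1.0, 0.5]
grip_width: 0.0941
grip_force: 0.0
t 2.28 pos [ 0.5123 -0.223   0.0208] rot [ 3.1391e+00 -5.0000e-04  7.3490e-01] F [-0.   1.   0.5] travel [-0.005  0.004 -0.001] dr [ 0.001 -0.    -0.   ]
time_s: 3.03
tool_pos: [0.5114, -0.2221, 0.019]
tool_rot: [-3.142, 0.0, 0.735]
ft_force: [-0.1, 0.6, 0.8]
grip_width: 0.0374
grip_force: 0.0
t 3.03 pos [ 0.5114 -0.2221  0.019 ] rot [-3.1415  0.      0.7351] F [-0.1  0.6  0.8] travel [-0.004  0.01  -0.01 ] dr [-0.  0.  0.]
```

```bash
python3 -m inch '[{"gripper":-1,"travel":[0,0.007,-0.008],"dr":[0,0,0]},{"gripper":-1,"travel":[0,0.007,-0.008],"dr":[0,0,0]},{"gripper":-1,"travel":[0,0.007,-0.008],"dr":[0,0,0]},{"gripper":-1,"travel":[0,0.007,-0.008],"dr":[0,0,0]},{"gripper":-1,"travel":[0,0.007,-0.008],"dr":[0,0,0]},{"gripper":-1,"travel":[0,0.007,-0.008],"dr":[0,0,0]},{"gripper":-1,"travel":[0,0.007,-0.008],"dr":[0,0,0]},{"gripper":-1,"travel":[0,0.007,-0.008],"dr":[0,0,0]}]' 40
python3 go.py 0.5121 -0.2242 0.021 0.735
```

```text
time_s: 3.7
tool_pos: [0.5125, -0.2233, 0.0208]
tool_rot: [3.141, -0.0, 0.735]
ft_force: [-0.6, -0.9, 1.1]
grip_width: 0.016
grip_force: 40.0
t 3.7 pos [ 0.5125 -0.2233  0.0208] rot [ 3.1411e+00 -1.0000e-04  7.3500e-01] F [-0.6 -0.9  1.1] travel [-0.005  0.002 -0.001] dr [ 0. -0.  0.]
```

```bash
python3 -m inch '[{"gripper":-1,"travel":[0,0,-0.05],"dr":[0,0,0]},{"gripper":-1,"travel":[0,0,-0.15],"dr":[0,0,0]},{"gripper":-1,"travel":[0,0,-0.3],"dr":[0,0,0]},{"gripper":-1,"travel":[0,0,-0.5],"dr":[0,0,0]},{"gripper":-1,"travel":[0,0,-0.7],"dr":[0,0,0]},{"gripper":-1,"travel":[0,0,-0.85],"dr":[0,0,0]},{"gripper":-1,"travel":[0,0,-0.9],"dr":[0,0,0]},{"gripper":-1,"travel":[0,0,-0.9],"dr":[0,0,0]}]'
python3 go.py 0.70 0.175 0.2 -0.342
```

```text
time_s: 4.37
tool_pos: [0.5136, -0.224, 0.2038]
tool_rot: [3.136, -0.001, 0.735]
ft_force: [-0.0, 0.0, -2.0]
grip_width: 0.0157
grip_force: 40.0
t 4.37 pos [ 0.5136 -0.224   0.2038] rot [ 3.1361e+00 -1.3000e-03  7.3520e-01] F [-0.  0. -2.] travel [ 2.029 -0.855  0.017] dr [ 0.002 -0.002  0.514]
```

```bash
python3 -m inch '[{"gripper":-1,"travel":[0.1,-0.04,0],"dr":[0,0,0.03]},{"gripper":-1,"travel":[0.25,-0.1,0],"dr":[0,0,0.08]},{"gripper":-1,"travel":[0.42,-0.18,0],"dr":[0,0,0.13]},{"gripper":-1,"travel":[0.59,-0.25,0],"dr":[0,0,0.18]},{"gripper":-1,"travel":[0.75,-0.32,0],"dr":[0,0,0.22]},{"gripper":-1,"travel":[0.88,-0.38,0],"dr":[0,0,0.25]},{"gripper":-1,"travel":[0.97,-0.42,0],"dr":[0,0,0.26]},{"gripper":-1,"travel":[1,-0.43,0],"dr":[0,0,0.26]}]'
python3 go.py 0.70 0.175 0.2 -0.342
```

```text
time_s: 5.03
tool_pos: [0.6017, -0.022, 0.1966]
tool_rot: [-3.138, 0.006, 0.193]
ft_force: [-0.9, -0.9, -3.3]
grip_width: 0.0159
grip_force: 40.0
t 5.03 pos [ 0.6017 -0.022   0.1966] rot [-3.1382  0.0056  0.1933] F [-0.9 -0.9 -3.3] travel [ 0.672 -0.872 -0.018] dr [-0.001  0.003  0.256]
```

```bash
python3 -m inch '[{"gripper":-1,"travel":[0.07,-0.08,0],"dr":[0,0,0.03]},{"gripper":-1,"travel":[0.17,-0.21,0],"dr":[0,0,0.07]},{"gripper":-1,"travel":[0.28,-0.36,0],"dr":[0,0,0.12]},{"gripper":-1,"travel":[0.4,-0.51,0],"dr":[0,0,0.17]},{"gripper":-1,"travel":[0.5,-0.65,0],"dr":[0,0,0.21]},{"gripper":-1,"travel":[0.59,-0.77,0],"dr":[0,0,0.24]},{"gripper":-1,"travel":[0.65,-0.85,0],"dr":[0,0,0.256]},{"gripper":-1,"travel":[0.67,-0.87,0],"dr":[0,0,0.256]},{"gripper":-1,"travel":[0.67,-0.87,0],"dr":[0,0,0.256]},{"gripper":-1,"travel":[0.67,-0.87,0],"dr":[0,0,0.256]}]'
python3 - <<'E'
from rig import robot
import cv2,pickle
c=robot.capture("wrist");c["s"]=robot.read_state();pickle.dump(c,open("w2.pkl","wb"))
cv2.imwrite("pics/w2.png",cv2.resize(c["frame"][:,:,::-1],(800,600),interpolation=cv2.INTER_CUBIC))
E
python3 go.py 0.70 0.175 0.2 -0.342
```

```text
time_s: 5.87
tool_pos: [0.7007, 0.1697, 0.1986]
tool_rot: [3.14, 0.003, -0.345]
ft_force: [0.2, 0.5, -2.5]
grip_width: 0.0157
grip_force: 40.0
t 5.92 pos [0.7009 0.1694 0.1992] rot [ 3.140e+00  2.100e-03 -3.462e-01] F [ 0.5  1.  -2.2] travel [-0.014 -0.025 -0.004] dr [ 0.001  0.001 -0.002]
```

View pics/w2.png

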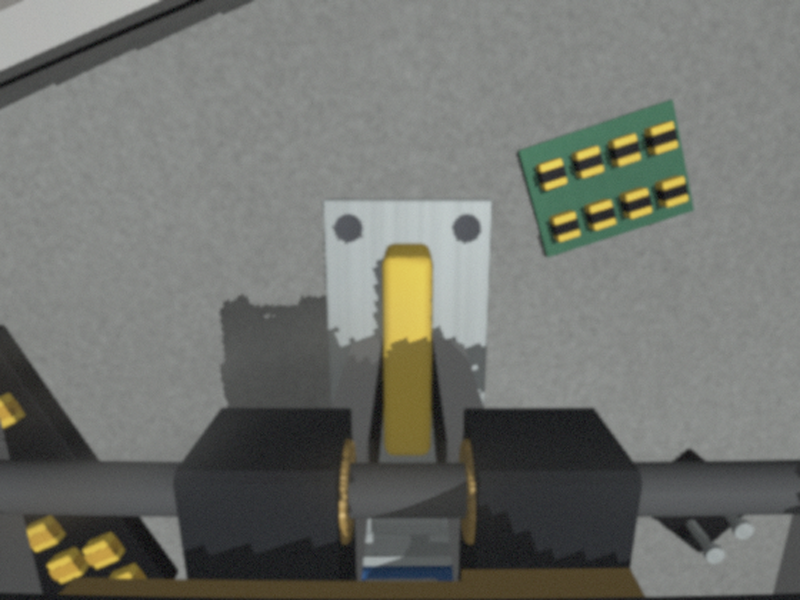

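Leaf held straight: far plate corners at (324,201) and (491,201), bar running straight between the fingers, no slip. The jamb is only at the bottom edge (405,573), so I'll back the camera over it to measure it at close range.

```bash
python3 -m inch '[{"gripper":-1,"travel":[-0.05,0,-0.08],"dr":[0,0,0]},{"gripper":-1,"travel":[-0.17,0,-0.16],"dr":[0,0,0]},{"gripper":-1,"travel":[-0.35,0,-0.22],"dr":[0,0,0]},{"gripper":-1,"travel":[-0.53,0,-0.25],"dr":[0,0,0]},{"gripper":-1,"travel":[-0.7,0,-0.25],"dr":[0,0,0]},{"gripper":-1,"travel":[-0.85,0,-0.25],"dr":[0,0,0]},{"gripper":-1,"travel":[-0.94,0,-0.25],"dr":[0,0,0]},{"gripper":-1,"travel":[-0.97,0,-0.25],"dr":[0,0,0]},{"gripper":-1,"travel":[-0.97,0,-0.25],"dr":[0,0,0]},{"gripper":-1,"travel":[-0.97,0,-0.25],"dr":[0,0,0]}]'
cat >snap.py <<'E'
import sys,cv2,pickle
from rig import robot
n,cam=sys.argv[1:3]
c=robot.capture(cam);c["s"]=robot.read_state();pickle.dump(c,open(n+".pkl","wb"))
f=c["frame"][:,:,::-1]
if len(sys.argv)>3:
    a=list(map(int,sys.argv[3:7]));f=f[a[1]:a[3],a[0]:a[2]]
s=min(800/f.shape[1],600/f.shape[0]);print("scale",s,c["s"]["tool_pos"])
cv2.imwrite(f"pics/{n}.png",cv2.resize(f,None,fx=s,fy=s,interpolation=cv2.INTER_CUBIC))
E
python3 snap.py w3 wrist
python3 -m inch '[{"gripper":-1,"travel":[-0.1,0,0],"dr":[0,0,0]},{"gripper":-1,"travel":[-0.2,0,0],"dr":[0,0,0]},{"gripper":-1,"travel":[-0.28,0,0],"dr":[0,0,0]},{"gripper":-1,"travel":[-0.3,0,0],"dr":[0,0,0]},{"gripper":-1,"travel":[-0.3,0,0],"dr":[0,0,0]},{"gripper":-1,"travel":[-0.3,0,0],"dr":[0,0,0]},{"gripper":-1,"travel":[-0.3,0,0],"dr":[0,0,0]}]'
python3 snap.py w4 wrist
python3 - <<'E'
import pickle,cv2,numpy as np
a=[pickle.load(open(n+".pkl","rb"))["frame"][0:230,110:460,::-1] for n in("w3","w4")]
m=cv2.resize(np.vstack(a),None,fx=1.304,fy=1.304,interpolation=cv2.INTER_CUBIC);print(m.shape)
# separate sheet: each crop 350x230 -> 2 stacked
cv2.imwrite("pics/w34.png",m)
E
```

```text
time_s: 6.75
tool_pos: [0.5197, 0.2357, 0.2508]
tool_rot: [-3.142, -0.001, -0.347]
ft_force: [-0.7, -0.3, -2.8]
grip_width: 0.0155
grip_force: 40.0
scale 1.4285714285714286 [0.52006452 0.23567656 0.25075598]
time_s: 7.38
tool_pos: [0.4638, 0.2565, 0.2507]
tool_rot: [3.142, -0.0, -0.347]
ft_force: [0.8, 0.7, -2.9]
grip_width: 0.0155
grip_force: 40.0
scale 1.4285714285714286 [0.46371046 0.25657232 0.25067416]
(600, 456, 3)
```

View pics/w34.png

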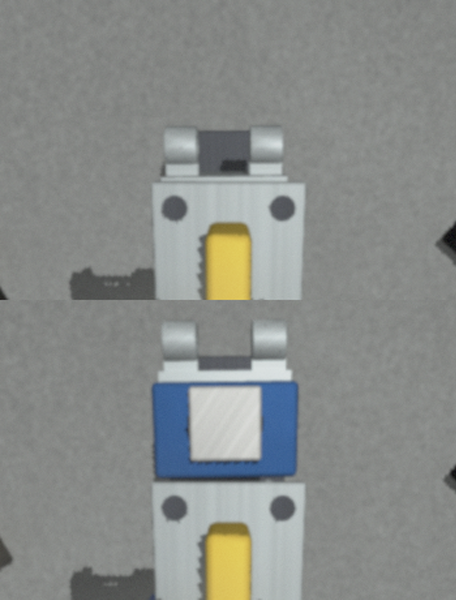

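Both views show the jamb with its knuckles, and the plate of the held leaf. In the w4 half, the knuckles are at (179,340) and (269,340), the post top at (225,423), and the leaf corners at (153,483) and (304,483). Zoom for sub-pixel picks.

```bash
python3 - <<'E'
import pickle,cv2,numpy as np
a=[pickle.load(open(n+".pkl","rb"))["frame"][y:y+150,220:350,::-1] for n,y in(("w3",90),("w4",10))]
m=cv2.resize(np.hstack(a),None,fx=3.07,fy=3.07*1.3,interpolation=cv2.INTER_CUBIC)
cv2.imwrite("pics/w34z.png",m);print(m.shape)
E
```

```text
(599, 798, 3)
```

View pics/w34z.png

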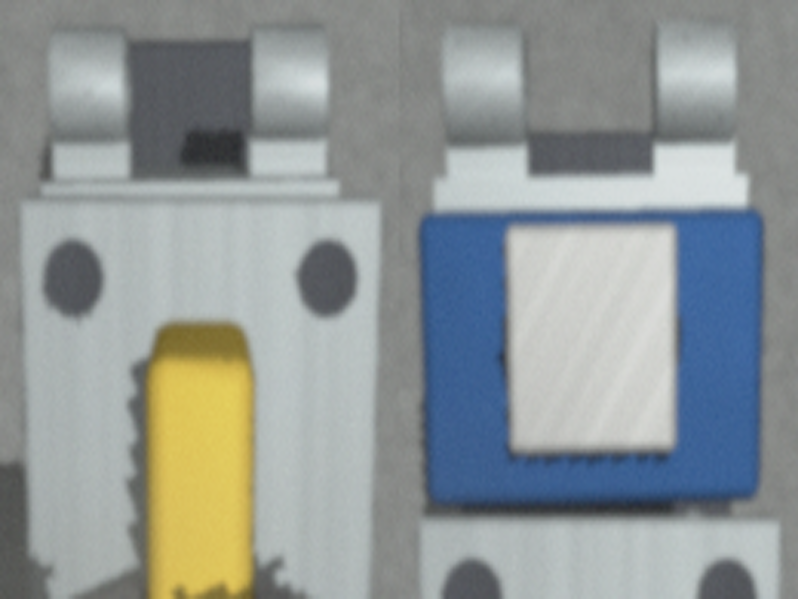

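```bash
cat > m2.py <<'E'
from util import *
import pickle
A,B=[pickle.load(open(n+".pkl","rb")) for n in("w3","w4")]
pu=lambda u,o=0:220+(u-o+.5)/3.07-.5
pv=lambda v,y0:y0+(v+.5)/3.991-.5
def campos(c):
    V=np.array(c["view"]);return -V[:3,:3].T@V[:3,3]
def sil(p,c,y):
    cl=(campos(c)-p[:3])@R.from_euler("z",p[3]).as_matrix()
    d=np.array([-.048-cl[0],0,.04-cl[2]]);d/=np.linalg.norm(d)
    n=np.array([d[2],0,-d[0]]); n*=-np.sign(n[0]); s=.012*n; s[1]=y
    return np.array([-.048,0,.04])+s
k=[(A,'s',-.026,None,27),(A,'s',.026,None,27),(B,'s',-.026,None,24),(B,'s',.026,None,24)]
P=[(A,(-48,-36,52),48,None),(A,(-48,36,52),330,None),(A,(-48,-16,52),127,None),(A,(-48,16,52),252,None),
 (B,(-48,-36,52),443,None),(B,(-48,36,52),738,None),(B,(-48,-16,52),523,None),(B,(-48,16,52),657,None),
 (B,(30,-42,60),428,501),(B,(30,42,60),757,499),(B,(0,-42,60),424.5,None),(B,(0,42,60),760,None)]
def res(p):
    r=[]
    for c,_,y,u,v in k:
        q=proj(c,place(p,sil(p,c,y)))[0]; r.append(q[1]-pv(v,90 if c is A else 10))
    for c,L,u,v in P:
        q=proj(c,place(p,np.array(L)/1e3))[0]
        r.append(q[0]-pu(u,0 if c is A else 399))
        if v is not None:r.append(q[1]-pv(v,10))
    return np.array(r)
s=least_squares(res,[.5436,.2302,.09,2.8],loss="soft_l1",x_scale=[.01,.01,.01,.1]);p=s.x
print("jamb",p.round(4),"rms",res(p).round(2).tolist())
J=place(p,[-.048,0,.04])[0];print("jbore",J.round(4))
pp=np.array([(-20,-20,0),(-20,20,0),(20,20,0),(20,-20,0)])/1e3
px=[(pu(u,399),pv(v,10)) for u,v in[(506,225),(676,223),(675,452),(510,453)]]
q,r=fit([(B,pp,px)],[.54,.23,.16,2.8]);print("post",q.round(4),r.round(1).tolist())
# leaf in tool frame: flip so that leaf frame R_tl = Rx(pi)Rz(..)
def leafres(x,full=False):
    out=[]
    for c,o,y0,F_ in((A,0,90,[(-50,-30,5,22,201),(-50,30,5,380,201),(-20,-30,5,26.5,400),(-20,30,5,375.5,400),(-35,-8,33,148,360),(-35,8,33,254,360),(-35,-8,5,158,323),(-35,8,5,245,323)]),
                     (B,399,10,[(-50,-30,5,421,520),(-50,30,5,780,521)])):
        st=c["s"];Rt=R.from_euler("xyz",st["tool_rot"]).as_matrix()
        M=Rt@np.diag([-1,1,-1.])@R.from_euler("zy",x[3:5]).as_matrix()
        for X,Y,Z,u,v in F_:
            w=M@np.array([X,Y,Z])/1.e3+st["tool_pos"]+Rt@np.diag([-1,1,-1.])@x[:3]
            q=proj(c,w)[0]; out+=[q[0]-pu(u,o)]+([q[1]-pv(v,y0)] if not X==-20 else [])
    pri=[(x[2]+.01*x[4]*-1+.009)/.0015*.5]
    return np.array(out+pri)
s=least_squares(leafres,[-.01,0,-.009,0,0],loss="soft_l1",x_scale=[.01,.01,.01,.1,.1]);x=s.x
print("leaf in flipped tool",x.round(4),leafres(x).round(2).tolist())
b=R.from_euler("zy",x[3:5]).apply([.068,0,.012])+x[:3];print("bore in flipped tool",b.round(4))
yaw=p[3]-np.pi-x[3]*1  # tool yaw: leaf yaw=tool yaw+pi+x3
M=R.from_euler("xyz",[np.pi,0,yaw]).as_matrix()@np.diag([-1,1,-1.])
t=J-M@b;print("target TCP",t.round(4),"yaw",round(yaw,4),"jambx",M[:,0].round(3))
E
python3 m2.py
```

```text
jamb [0.5434 0.23   0.0831 2.7999] rms [-0.39, -0.77, 0.41, -0.02, 0.59, -0.15, 0.15, -0.06, 0.1, -0.25, 0.62, -0.46, -0.28, 0.37, 0.19, 0.24, -0.81, 0.32]
jbore [0.5886 0.2139 0.1231]
post [0.5431 0.23   0.1549 2.8011] [[-0.2, 0.1], [0.2, 0.2], [0.1, -0.2], [-0.1, -0.1]]
leaf in flipped tool [-0.0077 -0.0001 -0.0129 -0.0009  0.0018] [-0.49, 0.24, 0.55, 0.29, 0.28, -0.3, -0.66, -0.22, 0.79, -0.21, -1.37, -1.21, 1.07, -1.19, -0.37, 1.28, 0.33, 1.04, -1.3]
bore in flipped tool [ 0.0603 -0.0001 -0.001 ]
target TCP [0.6454 0.1937 0.1241] yaw -0.3408 jambx [-0.942  0.334  0.   ]
```

The fits agree (jamb bore ≈ [0.5887, 0.214], yaw 2.80). Referred to the post top at 0.160, the bore height is about 0.128–0.129. Now going back out in front of the jamb.

```bash
python3 -m inch '[{"gripper":-1,"travel":[0.06,0,0],"dr":[0,0,0]},{"gripper":-1,"travel":[0.18,0,0],"dr":[0,0,0]},{"gripper":-1,"travel":[0.36,0,0],"dr":[0,0,0]},{"gripper":-1,"travel":[0.54,0,0],"dr":[0,0,0]},{"gripper":-1,"travel":[0.72,0,0],"dr":[0,0,0]},{"gripper":-1,"travel":[0.88,0,0],"dr":[0,0,0]},{"gripper":-1,"travel":[0.97,0,0],"dr":[0,0,0]},{"gripper":-1,"travel":[1,0,0],"dr":[0,0,0]},{"gripper":-1,"travel":[1,0,0],"dr":[0,0,0]}]'
python3 go.py 0.7254 0.1654 0.126 -0.3415
```

```text
time_s: 8.18
tool_pos: [0.6524, 0.1878, 0.2497]
tool_rot: [3.141, 0.001, -0.348]
ft_force: [0.6, 0.4, -2.7]
grip_width: 0.0158
grip_force: 40.0
t 8.18 pos [0.6524 0.1878 0.2497] rot [ 3.1411e+00  7.0000e-04 -3.4770e-01] F [ 0.6  0.4 -2.7] travel [ 0.382 -0.019  0.618] dr [ 0.     0.    -0.003]
```

```bash
python3 -m inch '[{"gripper":-1,"travel":[0.1,0,0],"dr":[0,0,0]},{"gripper":-1,"travel":[0.25,-0.01,0.02],"dr":[0,0,-0.003]},{"gripper":-1,"travel":[0.35,-0.02,0.1],"dr":[0,0,-0.003]},{"gripper":-1,"travel":[0.38,-0.02,0.25],"dr":[0,0,-0.003]},{"gripper":-1,"travel":[0.38,-0.02,0.42],"dr":[0,0,-0.003]},{"gripper":-1,"travel":[0.38,-0.02,0.55],"dr":[0,0,-0.003]},{"gripper":-1,"travel":[0.38,-0.02,0.61],"dr":[0,0,-0.003]},{"gripper":-1,"travel":[0.38,-0.02,0.618],"dr":[0,0,-0.003]},{"gripper":-1,"travel":[0.38,-0.02,0.618],"dr":[0,0,-0.003]},{"gripper":-1,"travel":[0.38,-0.02,0.618],"dr":[0,0,-0.003]}]'
python3 go.py 0.7254 0.1654 0.126 -0.3415
python3 snap.py s1 scene 300 130 460 250
```

```text
time_s: 9.02
tool_pos: [0.725, 0.1677, 0.13]
tool_rot: [-3.14, -0.004, -0.339]
ft_force: [0.4, 0.7, -2.2]
grip_width: 0.0159
grip_force: 40.0
t 9.02 pos [0.725  0.1677 0.13  ] rot [-3.1399 -0.0038 -0.3389] F [ 0.4  0.7 -2.2] travel [0.006 0.01  0.02 ] dr [-0.001 -0.002  0.001]
scale 5.0 [0.72528233 0.16765465 0.1304501 ]
```

View pics/s1.png

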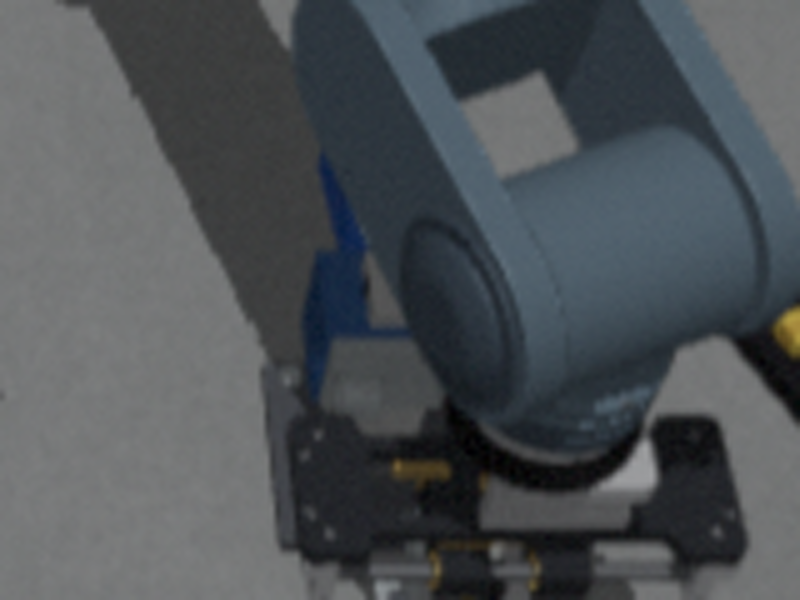

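The arm hides the fit from the scene camera: only the jamb's clad face is visible, around (370,370). So I rely on the measured poses. Settle and read.

```bash
python3 -m inch '[{"gripper":-1,"travel":[0,0,0],"dr":[0,0,0]},{"gripper":-1,"travel":[0,0,0],"dr":[0,0,0]},{"gripper":-1,"travel":[0,0,0],"dr":[0,0,0]},{"gripper":-1,"travel":[0,0,0],"dr":[0,0,0]}]'
python3 go.py 0.7254 0.1654 0.126 -0.3415
python3 -m inch '[{"gripper":-1,"travel":[0,0,0],"dr":[0,0,0]},{"gripper":-1,"travel":[0,0,0],"dr":[0,0,0]},{"gripper":-1,"travel":[0,0,0],"dr":[0,0,0]},{"gripper":-1,"travel":[0,0,0],"dr":[0,0,0]}]' >/dev/null
python3 go.py 0.7254 0.1654 0.126 -0.3415
```

```text
time_s: 9.4
tool_pos: [0.724, 0.1673, 0.1277]
tool_rot: [-3.141, -0.001, -0.339]
ft_force: [-0.0, -0.0, -3.4]
grip_width: 0.0161
grip_force: 40.0
t 9.4 pos [0.724  0.1673 0.1277] rot [-3.1412e+00 -8.0000e-04 -3.3940e-01] F [-0.  -0.  -3.4] travel [0.01  0.007 0.009] dr [-0.    -0.     0.001]
t 9.73 pos [0.7237 0.1673 0.127 ] rot [ 3.1415e+00  2.0000e-04 -3.3930e-01] F [-0.2 -0.3 -2.5] travel [0.011 0.006 0.005] dr [0.    0.    0.001]
```

```bash
python3 -m inch '[{"gripper":-1,"travel":[-0.05,0.006,0.004],"dr":[0,0,0.001]},{"gripper":-1,"travel":[-0.12,0.006,0.004],"dr":[0,0,0.001]},{"gripper":-1,"travel":[-0.2,0.006,0.004],"dr":[0,0,0.001]},{"gripper":-1,"travel":[-0.25,0.006,0.004],"dr":[0,0,0.001]},{"gripper":-1,"travel":[-0.26,0.006,0.004],"dr":[0,0,0.001]},{"gripper":-1,"travel":[-0.26,0.006,0.004],"dr":[0,0,0.001]},{"gripper":-1,"travel":[-0.26,0.006,0.004],"dr":[0,0,0.001]},{"gripper":-1,"travel":[-0.26,0.006,0.004],"dr":[0,0,0.001]},{"gripper":-1,"travel":[-0.26,0.006,0.004],"dr":[0,0,0.001]},{"gripper":-1,"travel":[-0.26,0.006,0.004],"dr":[0,0,0.001]}]'
python3 -m inch '[{"gripper":-1,"travel":[0,0,0],"dr":[0,0,0]},{"gripper":-1,"travel":[0,0,0],"dr":[0,0,0]},{"gripper":-1,"travel":[0,0,0],"dr":[0,0,0]},{"gripper":-1,"travel":[0,0,0],"dr":[0,0,0]},{"gripper":-1,"travel":[0,0,0],"dr":[0,0,0]}]' >/dev/null
python3 go.py 0.6449 0.1939 0.126 -0.3412
python3 snap.py w5 wrist 230 330 350 420
```

```text
time_s: 10.57
tool_pos: [0.6747, 0.1832, 0.1262]
tool_rot: [-3.142, -0.0, -0.342]
ft_force: [-0.0, 1.0, -3.9]
grip_width: 0.0156
grip_force: 40.0
t 10.98 pos [0.6743 0.1835 0.1263] rot [-3.1416 -0.     -0.3414] F [-0.5 -0.6 -2.3] travel [-0.156  0.     0.001] dr [-0. -0. -0.]
scale 6.666666666666667 [0.67426773 0.18345797 0.12624046]
```

View pics/w5.png

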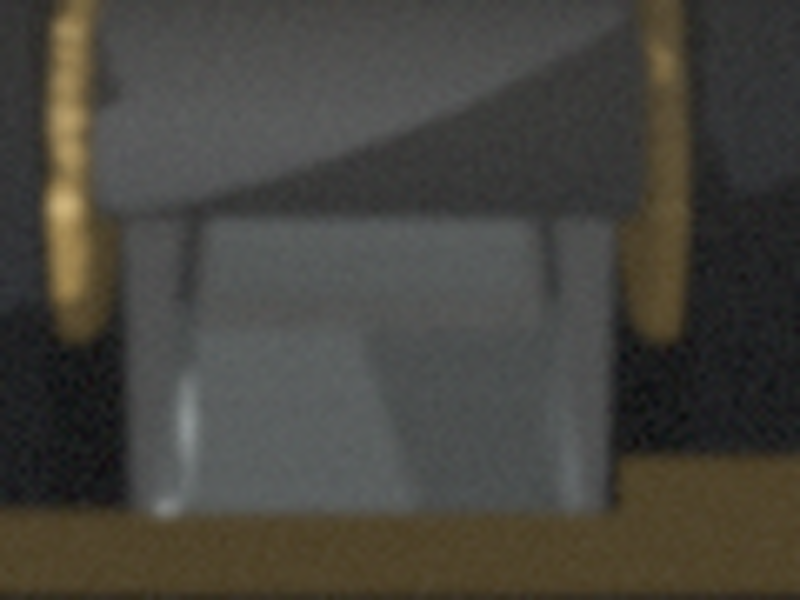

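Through the finger gap, the leaf's tongue and knuckle (205–545, centre 375) sit midway between the bright inner edges of the jamb knuckles (187 and 563). So it's laterally centred; ease in slowly.

```bash
python3 -m inch '[{"gripper":-1,"travel":[-0.02,0,0],"dr":[0,0,0]},{"gripper":-1,"travel":[-0.04,0,0],"dr":[0,0,0]},{"gripper":-1,"travel":[-0.06,0,0],"dr":[0,0,0]},{"gripper":-1,"travel":[-0.08,0,0],"dr":[0,0,0]},{"gripper":-1,"travel":[-0.1,0,0],"dr":[0,0,0]},{"gripper":-1,"travel":[-0.1,0,0],"dr":[0,0,0]},{"gripper":-1,"travel":[-0.1,0,0],"dr":[0,0,0]},{"gripper":-1,"travel":[-0.1,0,0],"dr":[0,0,0]}]'
python3 go.py 0.6449 0.1939 0.126 -0.3412
```

```text
time_s: 11.7
tool_pos: [0.6555, 0.1902, 0.1264]
tool_rot: [-3.141, -0.0, -0.341]
ft_force: [-0.0, 0.6, -3.1]
grip_width: 0.0162
grip_force: 40.0
t 11.7 pos [0.6555 0.1902 0.1264] rot [-3.1415e+00 -3.0000e-04 -3.4140e-01] F [-0.   0.6 -3.1] travel [-0.056  0.     0.002] dr [-0. -0. -0.]
```

```bash
python3 -m inch '[{"gripper":-1,"travel":[-0.015,0,0],"dr":[0,0,0]},{"gripper":-1,"travel":[-0.03,0,0],"dr":[0,0,0]},{"gripper":-1,"travel":[-0.045,0,0],"dr":[0,0,0]},{"gripper":-1,"travel":[-0.055,0,0],"dr":[0,0,0]},{"gripper":-1,"travel":[-0.055,0,0],"dr":[0,0,0]},{"gripper":-1,"travel":[-0.055,0,0],"dr":[0,0,0]},{"gripper":-1,"travel":[-0.055,0,0],"dr":[0,0,0]},{"gripper":-1,"travel":[-0.055,0,0],"dr":[0,0,0]}]'
python3 go.py 0.6449 0.1939 0.126 -0.3412
python3 - <<'E'
from rig import robot
import cv2,pickle,numpy as np
o=[]
for n,(x0,y0,x1,y1) in (("top",(140,150,230,230)),("wrist",(230,330,350,420)),("scene",(340,160,430,240))):
    c=robot.capture(n);c["s"]=robot.read_state();pickle.dump(c,open("f_"+n+".pkl","wb"))
    o.append(cv2.resize(c["frame"][y0:y1,x0:x1,::-1],(266,236) if n!="top" else (540,480),interpolation=cv2.INTER_CUBIC))
r=np.vstack([o[1],o[2]]);r=cv2.resize(r,(260,480))
cv2.imwrite("pics/final.png",cv2.convertScaleAbs(np.hstack([o[0],r]),alpha=1.3))
E
```

```text
time_s: 12.37
tool_pos: [0.6452, 0.1938, 0.1263]
tool_rot: [-3.142, -0.0, -0.342]
ft_force: [0.2, -0.3, -2.6]
grip_width: 0.0158
grip_force: 40.0
t 12.37 pos [0.6452 0.1938 0.1263] rot [-3.1415e+00 -2.0000e-04 -3.4150e-01] F [ 0.2 -0.3 -2.6] travel [-0.002  0.     0.002] dr [-0. -0. -0.]
```

View pics/final.png

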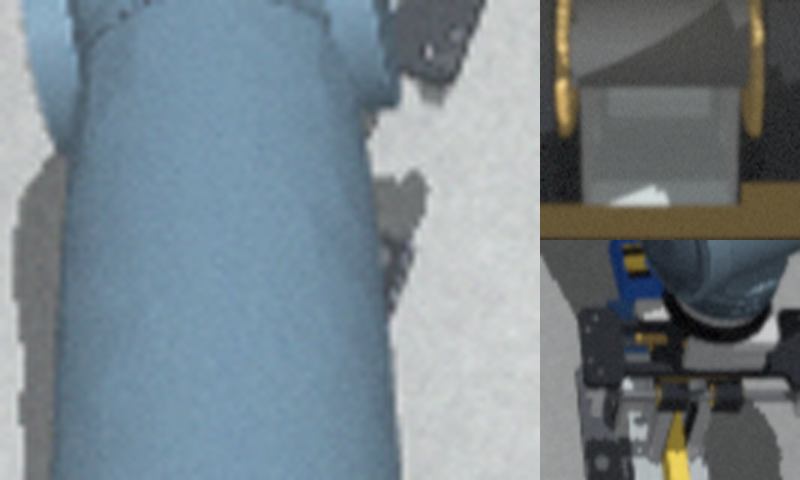

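The final picture shows both overhead views hidden by the arm. The wrist gap view shows the leaf tongue still centred and no contact force. Before holding, I'll tighten the height estimate with one joint fit over all the data already taken, using the post top and mat height as anchors.

```bash
cat >m3.py <<'E'
import io,contextlib
with contextlib.redirect_stdout(io.StringIO()):
    exec(open("m0.py").read()); 
    ls,lt,Lf=None,None,None
src=open("m0.py").read()
g={}
with contextlib.redirect_stdout(io.StringIO()):
    exec(src.split("J=np")[0],g); S_l,T_l,Lf=g["S"],g["T"],g["L"]
    g2={};exec(src.split("Pp=np")[0],g2);S_j,T_j,Jf=g2["S"],g2["T"],g2["J"]
    S_p,T_p=S,T; d=g["d"]
    g3={};exec(open("m2.py").read(),g3); g4={};exec(open("m1.py").read(),g4)
from util import *
A,B=g3["A"],g3["B"];w1=g4["w"];W=g4["W"]
import copy
def sh(c,o):
    V=np.array(c["view"],float).copy();V[:3,3]-=V[:3,:3]@o;return dict(c,view=V)
# params: jamb4, leaf xyyaw3, camera shifts 3x3
def res(x):
    j=x[:4];lf=np.array([x[4],x[5],.012,x[6]]);o=x[7:16].reshape(3,3)/1e3
    sc,tp=sh(d["scene"],o[0]),sh(d["top"],o[1]);a,b,w=[sh(c,o[2]) for c in(A,B,w1)]
    r=[]
    for c,sl,sj,sp in((sc,S_l,S_j,S_p),(tp,T_l,T_j,T_p)):
        pst=np.array([j[0],j[1],.16,j[3]])
        r+=[(proj(c,place(lf,Lf))-sl).ravel()/.8,(proj(c,place(j,Jf))-sj).ravel()/.8,(proj(c,place(pst,Pp))-sp).ravel()/.8]
    r.append((proj(w,place(lf,Lf))-W).ravel()/.6)
    r.append((proj(b,place([j[0],j[1],.16,j[3]],g3["pp"]))-g3["px"]).ravel()/.4)
    gg=g3; 
    q=[]
    for c,_,y,u,v in gg["k"]:
        cc=a if c is A else b; q.append(proj(cc,place(j,gg["sil"](j,cc,y)))[0][1]-gg["pv"](v,90 if c is A else 10))
    for c,L_,u,v in gg["P"]:
        z=proj(a if c is A else b,place(j,np.array(L_)/1e3))[0]; q.append(z[0]-gg["pu"](u,0 if c is A else 399))
        if v is not None:q.append(z[1]-gg["pv"](v,10))
    r.append(np.array(q)/.5); r.append(x[7:16]/3)
    return np.concatenate(r)
x0=np.r_[.5434,.23,.088,2.8,.5195,-.2175,-2.4065,np.zeros(9)]
s=least_squares(res,x0,loss="soft_l1",x_scale=np.r_[.01,.01,.01,.1,.01,.01,.1,np.ones(9)])
C=np.linalg.inv(s.jac.T@s.jac);sd=np.sqrt(np.diag(C))
print(s.x.round(4));print("sd",sd[:4].round(4));print("bore",place(s.x[:4],[-.048,0,.04]).round(4))
E
python3 m3.py
```

```text
[ 0.5434  0.2305  0.0888  2.8012  0.5195 -0.2173 -2.4065  0.5163 -0.6555
  3.5714 -0.7876  0.1324  3.3487  0.2537  0.5156  4.91  ]
sd [0.0019 0.0018 0.0011 0.0028]
bore [[0.5887 0.2145 0.1288]]
```

Joint fit: bore height 0.1288, so TCP z 0.1257. That's a 0.5 mm trim down; then hold for more than 3 s.

```bash
python3 -m inch '[{"gripper":-1,"travel":[0,-0.001,0.003],"dr":[0,0,0]},{"gripper":-1,"travel":[0,-0.001,0.003],"dr":[0,0,0]},{"gripper":-1,"travel":[0,-0.001,0.003],"dr":[0,0,0]},{"gripper":-1,"travel":[0,-0.001,0.003],"dr":[0,0,0]},{"gripper":-1,"travel":[0,-0.001,0.003],"dr":[0,0,0]},{"gripper":-1,"travel":[0,-0.001,0.003],"dr":[0,0,0]},{"gripper":-1,"travel":[0,-0.001,0.003],"dr":[0,0,0]},{"gripper":-1,"travel":[0,-0.001,0.003],"dr":[0,0,0]}]' >/dev/null
H='x'; python3 go.py 0.6450 0.1941 0.1257 -0.3412
python3 -m inch '[{"gripper":-1,"travel":[0,0,0],"dr":[0,0,0]},{"gripper":-1,"travel":[0,0,0],"dr":[0,0,0]},{"gripper":-1,"travel":[0,0,0],"dr":[0,0,0]},{"gripper":-1,"travel":[0,0,0],"dr":[0,0,0]},{"gripper":-1,"travel":[0,0,0],"dr":[0,0,0]},{"gripper":-1,"travel":[0,0,0],"dr":[0,0,0]},{"gripper":-1,"travel":[0,0,0],"dr":[0,0,0]},{"gripper":-1,"travel":[0,0,0],"dr":[0,0,0]},{"gripper":-1,"travel":[0,0,0],"dr":[0,0,0]},{"gripper":-1,"travel":[0,0,0],"dr":[0,0,0]}]' >/dev/null
python3 -m inch '[{"gripper":-1,"travel":[0,0,0],"dr":[0,0,0]},{"gripper":-1,"travel":[0,0,0],"dr":[0,0,0]},{"gripper":-1,"travel":[0,0,0],"dr":[0,0,0]},{"gripper":-1,"travel":[0,0,0],"dr":[0,0,0]},{"gripper":-1,"travel":[0,0,0],"dr":[0,0,0]},{"gripper":-1,"travel":[0,0,0],"dr":[0,0,0]},{"gripper":-1,"travel":[0,0,0],"dr":[0,0,0]},{"gripper":-1,"travel":[0,0,0],"dr":[0,0,0]},{"gripper":-1,"travel":[0,0,0],"dr":[0,0,0]},{"gripper":-1,"travel":[0,0,0],"dr":[0,0,0]}]' 
python3 go.py 0.6450 0.1941 0.1257 -0.3412
```

```text
t 13.18 pos [0.6451 0.194  0.1256] rot [-3.1416  0.     -0.3415] F [-0.2 -0.5 -2.4] travel [-0.001 -0.    -0.   ] dr [-0.  0. -0.]
time_s: 14.85
tool_pos: [0.6451, 0.194, 0.1256]
tool_rot: [3.142, 0.0, -0.341]
ft_force: [0.1, 0.1, -2.8]
grip_width: 0.0158
grip_force: 40.0
t 14.85 pos [0.6451 0.194  0.1256] rot [ 3.1416e+00  1.0000e-04 -3.4140e-01] F [ 0.1  0.1 -2.8] travel [-0.001 -0.    -0.   ] dr [ 0.  0. -0.]
```

```bash
python3 -m inch '[{"gripper":-1,"travel":[0,0,0],"dr":[0,0,0]},{"gripper":-1,"travel":[0,0,0],"dr":[0,0,0]},{"gripper":-1,"travel":[0,0,0],"dr":[0,0,0]},{"gripper":-1,"travel":[0,0,0],"dr":[0,0,0]},{"gripper":-1,"travel":[0,0,0],"dr":[0,0,0]},{"gripper":-1,"travel":[0,0,0],"dr":[0,0,0]},{"gripper":-1,"travel":[0,0,0],"dr":[0,0,0]},{"gripper":-1,"travel":[0,0,0],"dr":[0,0,0]},{"gripper":-1,"travel":[0,0,0],"dr":[0,0,0]},{"gripper":-1,"travel":[0,0,0],"dr":[0,0,0]}]' >/dev/null
python3 -m inch '[{"gripper":-1,"travel":[0,0,0],"dr":[0,0,0]},{"gripper":-1,"travel":[0,0,0],"dr":[0,0,0]},{"gripper":-1,"travel":[0,0,0],"dr":[0,0,0]},{"gripper":-1,"travel":[0,0,0],"dr":[0,0,0]},{"gripper":-1,"travel":[0,0,0],"dr":[0,0,0]},{"gripper":-1,"travel":[0,0,0],"dr":[0,0,0]},{"gripper":-1,"travel":[0,0,0],"dr":[0,0,0]},{"gripper":-1,"travel":[0,0,0],"dr":[0,0,0]},{"gripper":-1,"travel":[0,0,0],"dr":[0,0,0]},{"gripper":-1,"travel":[0,0,0],"dr":[0,0,0]}]'
python3 go.py 0.6450 0.1941 0.1257 -0.3412
```

```text
time_s: 16.52
tool_pos: [0.6451, 0.194, 0.1257]
tool_rot: [-3.142, 0.0, -0.341]
ft_force: [-0.5, 0.1, -2.6]
grip_width: 0.0158
grip_force: 40.0
t 16.52 pos [0.6451 0.194  0.1257] rot [-3.1416  0.     -0.3415] F [-0.5  0.1 -2.6] travel [-0.001 -0.    -0.   ] dr [-0.  0. -0.]
```

The pose stayed steady for 3.3 s, the full weight (about 2.7 N) is in the gripper, and there is no contact force. Handing in.

```bash
python3 -c "
from rig import robot
print(robot.close_job())"
```

```text
the job is handed in; nothing more can be done
None
```

I handed the job in with the leaf held steady for over 3 s, its knuckle between the jamb knuckles and no contact force felt; the bore alignment rests on measured poses (height good to about 1 mm, sideways to about 2 mm), because the arm hid the fit from the cameras.

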